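Start the bench dryer on a freshly printed bag

TASK

The gold print on the black bag is still wet: start the bench hot-air dryer beside it on low heat, pressing its controls with the fingertips. Switch on the black mains rocker first, then push the green fan button fully in and let it spring back, and only then switch on the low-heat rocker, the orange one next to the buttons. Leave the red stop button and the other orange rocker alone, do not touch the bag, and leave the printing blocks, dye tub and jar standing where they are, without lifting or pushing them.

Things in the scene. Friction and masses are not known exactly. Their poses are not given: they have to be found in the camera images.
- dryer: grey bench hot-air dryer, fixed; case 260 (x) by 340 mm (y), flat top 150 mm high. Origin on the table, centred; +x = air outlet, towards the bag; -x = operator's side. A row of controls on its top at x = -68 mm, from +y to -y: black mains, green, red, orange low heat, orange high heat. Handles stand out 27 mm at the y sides; extension board, 36 mm high, at y = 370 to 570
- mains (a joint): black mains rocker, rad: 0 off, 0.42 on. Flat paddle 46 (dryer x) by 24 mm, pivoted at its middle, 158 mm above the table, at dryer y = +118 mm; off, its far (+x) end with the white dot is 5 mm above the pivot, on, 5 mm below. Snap action: about 3 N at the dot, easing, flips over by itself past level (0.21) and stays. Bezel 54 by 32 mm, 3 mm below the pivot
- mains_on_end (a point): the white dot on the top face of the mains rocker, 17 mm from the pivot towards its ON end (dryer +x); moves with the rocker: 161.5 mm above the table when off, 154.5 mm when on
- fan_start (a joint): green fan button at dryer y = +56 mm, m: 0 = out, 0.005 = fully pressed; a spring returns it (2 N to start, 4.5 N fully in)
- fan_start_top (a point): centre of the top face of the green button (24 mm across); 164 mm above the table when out, moves down 5 mm with it; the steel bezel round it (30 mm across) is at 156 mm
- fan_stop (a joint): red stop button at dryer y = +2 mm, built like the green one: 0 = out, 0.005 = pressed; leave alone
- fan_stop_top (a point): centre of the top face of the red button (24 mm across), 164 mm above the table
- heat_low (a joint): orange low-heat rocker next to the red button, at dryer y = -60 mm; the same in build, size and feel as the mains rocker: 0 = off, 0.42 = on; press its far (dryer +x) end to switch on
- heat_low_on_end (a point): the white dot on the ON end of the low-heat rocker, as on the mains rocker
- heat_high (a joint): orange high-heat rocker at the outer end of the row, dryer y = -118 mm, the same in build: 0 = off; leave alone
- heat_high_on_end (a point): the white dot on the ON end of the high-heat rocker
- bag: black cotton bag lying flat, 360 by 340 mm, 4 mm thick, with a gold leaf motif, fixed, in front of the dryer's outlet; origin at the middle of its edge nearest the dryer, its x pointing away over the bag. Not to be touched
- leaf_block: loose wooden printing block with a handle, 80 by 50 mm and 54 mm high, standing on the flat top of the dryer behind the panel; origin at the centre of its underside, z up
- dot_block: loose wooden printing block with a handle, dark, 62 by 55 mm and 54 mm high, standing on the top of the dryer beside the other; origin at the centre of its underside, z up
- dye_tub: loose brown tub of dye, 100 mm across the rim, 66 mm high, on the table beside the dryer; origin at the centre of its underside, z up
- binder_jar: loose white jar with blue cap, 68 mm across, 105 mm high, on the table beside the dryer; origin at the centre of its underside, z up

How it is judged (in metres and radians):
On the way, in this order (a step that is already met when the one before it is completed fails the run):
1. the mains rocker is switched on (value of joint mains above 0.36 rad), for 0.1 s.
2. the green fan button is pushed in (value of joint fan_start above 0.0038 m and value of joint mains above 0.36 rad), for 0.05 s.
3. the green fan button has sprung back (value of joint fan_start below 0.001 m), for 0.05 s.
4. the low-heat rocker is switched on (value of joint heat_low above 0.36 rad), for 0.1 s.
At the end, for the whole second after the job is handed in: mains and low-heat rockers on (past 0.36 of 0.42 rad), high-heat rocker off, both buttons out, blocks, tub and jar within 20 mm of where they stood (value of joint each of mains, heat_low above 0.36 rad and value of joint heat_high below 0.06 rad and value of joint each of fan_start, fan_stop below 0.001 m and distance of each of leaf_block, dot_block, dye_tub, binder_jar from where it was at the start of the episode below 0.02 m); the robot touches nothing.
It fails at once if the green button pushed in, or the low-heat rocker switched on, while the mains is off (value of joint mains below 0.21 rad and (value of joint fan_start above 0.0038 m or value of joint heat_low above 0.3 rad)).
It fails at once if the red stop button pushed in (value of joint fan_stop above 0.0025 m).
It fails at once if the high-heat rocker switched (value of joint heat_high above 0.21 rad).
It fails at once if the bag touched (contact force between bag and anything else above 0.5 N).
It fails at once if a block, the tub or the jar lifted, pushed away or tipped (distance of any of leaf_block, dot_block, dye_tub, binder_jar from where it was at the start of the episode above 0.02 m or angle between any of leaf_block, dot_block, dye_tub, binder_jar's own z axis and vertical above 0.35 rad).
It also fails if it takes over 42 s, if anything falls off the work surface, if the arm or the gripper's body presses on something with over 40 N, if the wrist force passes 120 N, or if a joint passes its speed limit or range.

ROBOT

A 6-joint arm with a two-finger parallel gripper is mounted at the origin on the work surface. World frame = base frame: x ahead of the robot, y to its left, z up, the work surface at z = 0. Lengths are in mm, angles in rad, forces in N, time in s.
With the tool pointing down it reaches from about 250 to 725 mm from the base axis. Payload 9.7 kg.
Tool frame: the origin (TCP) lies midway between the tips of the shut fingers; the grasp point (between the pads) lies 19 mm behind it; z points along the fingers, y is the line along which they close (so a half turn about z gives the same grasp; the last joint's range is limited). The gripper opens to 85 mm and grips with 20 to 120 N. Pads are 22 mm wide; open, the fingers measure 114 mm over their backs; the gripper's body (76 mm by 85 mm) begins 54 mm behind the grasp point. The pads swing forward as they close: fully open they stand 13 mm farther back than shut.
Start: joints at [-1.181, 0.087, 0.176, 1.66, 0, 1.571], TCP at [208.999, -508.74, 205.184] pointing down, gripper open.
Joint ranges: [-3.13, 3.13], [-0.85, 1.81], [-1.15, 1.24], [-2.2, 2.28], [-1.44, 1.52], [-3.14, 3.14]. Speed limits (rad/s): [2.22, 2.22, 2.57, 3.14, 3.14, 3.14].

INTERFACE

Orientations are given as a unit quaternion [w, x, y, z].
In Python, from bench import telemetry, vision, close_job gives the robot as it stands.
- The arm moves only by the tool jog_arm, never from a script. Its argument "motion" is text: rows parted by semicolons, each of 5 numbers parted by spaces: the opening, from 0 (shut) to 1 (fully open), then the shift along the world's x, y, z in mm, then the turn about the world's z in rad. In form: hand tx ty tz yaw; .... A call has 1 to 8 rows; each row is the pose to reach, as a shift and turn from the pose commanded when the call began; what a row does not reach only later rows make up. A row lasts 1/10 s, in which the tool goes at most 50 mm and 8.59 degrees, less where a joint would pass 70% of its speed; a pose out of reach is approached as far as the arm can. A call with a gripper value outside its range is refused whole. The fingers move at their own pace and stop on an object; "force" is the grip in N (left out, the last holds). Time passes only in rows, so rows that repeat a pose let the fingers close. It gives the time, the measured TCP pose, the force, the opening and the grip force at its end, in the units of the state.
- telemetry.get_obs(): the state, without advancing time (a new reading comes with each control period).
- vision.get_image(name): name is "scene" or "top" or "wrist"; returns (picture, depth): 420x560x3 uint8, red, green, blue; 420x560 float32, mm along the optical axis (not along the pixel's ray), 0 where there is no reading.
- vision.camera_params(name): a dict with "fx", "fy", "cx", "cy" (pixels), "position" and "rotation" of the camera in the world. Camera axes: x right, y down, z forward; pixel columns grow to the right and rows downward; lengths in mm; the calibration is good to about 2 mm. The wrist camera is an equidistant fisheye: a pixel r from the principal point sees the ray r / f radians off the axis. A picture is of the moment at which its call begins: read the wrist's pose just before it. camera_params takes no time and is no camera call; for the wrist camera it gives the pose at the moment of the call.
- close_job(): hands the job in; it is judged then, once.
The state is a dict: "t": time; "q": joint angles; "qvel": joint speeds; "tau": joint torques, N m; "tcp_pos": TCP position; "tcp_rot": TCP orientation; "force": force on the tool from outside, world axes, zero at the start; "wrist_torque": the same for the moment, N m; "width": finger opening in mm; "grip_force": force on a finger pad.
Only numpy, scipy, OpenCV 4.12 (cv2) and the standard library are available. Lean on these libraries where they do the work, as an engineer would, in place of code of your own. Each camera call takes 0.05 s, during which the arm holds its last target. There are 200 camera calls.

## Working session

There is one attempt and no reset: what is moved stays moved. The work goes in short steps, Python scripts to look and compute and a tool call to move; the robot and the scene stay as the last step left them, time stands still between calls to the robot, and variables do not carry over. Pictures are saved under pics/ and viewed, at most 10 in all, crops included, and the job is handed in when it is done.

Besides the shell and the picture viewer there is one more tool, called after "Call:" as a command line: name --argument value ..., lists and objects as JSON in quotes. jog_arm: Moves the arm, as the interface text tells. Its arguments: {"type":"object","properties":{"motion":{"type":"string"},"force":{"type":"number"}},"required":["motion"]}

```bash
mkdir -p pics
cat > h.py <<'E'
import numpy as np,cv2
from bench import telemetry,vision
def grab(n):
    p=vision.camera_params(n); im,d=vision.get_image(n); return im,d,p
def ray(p,u,v):
    d=np.stack([(np.asarray(u,float)-p['cx'])/p['fx'],(np.asarray(v,float)-p['cy'])/p['fy'],np.ones_like(np.asarray(u,float))],-1)
    return d@np.array(p['rotation']).T
def onz(p,u,v,z):
    r=ray(p,u,v); o=np.array(p['position']); return o+r*((z-o[2])/r[...,2])[...,None]
E
python3 - <<'E'
from h import *
for n in('top','scene'):
    im,d,p=grab(n); cv2.imwrite(f'pics/{n}.png',im[...,::-1]); np.savez(f'{n}.npz',im=im,d=d,**{k:np.array(p[k]) for k in('fx','fy','cx','cy','position','rotation')})
    print(n,p)
print(telemetry.get_obs())
E
```

```text
top {'fx': 542.7994848695138, 'fy': 542.7994848695138, 'cx': 279.11195284068714, 'cy': 199.19831500459358, 'position': array([ 355.11026951,   12.40463227, 1524.92972838]), 'rotation': array([ 0.06534071, -0.70174781,  0.70625186, -0.06699937])}
scene {'fx': 519.0717604188457, 'fy': 519.0717604188457, 'cx': 281.25357634150544, 'cy': 210.36705741024534, 'position': array([1470.87026751,  232.24619843, 1254.81726498]), 'rotation': array([-0.19736647,  0.60298818,  0.73030376, -0.25319588])}
{'t': 0.1, 'q': array([-1.18098683e+00,  8.74369574e-02,  1.75230933e-01,  1.65978307e+00,
       -4.12102380e-06,  1.57084679e+00]), 'qvel': array([ 0.00210115, -0.00097713,  0.00295018, -0.0016973 ,  0.00054515,
       -0.0003887 ]), 'tau': array([ 3.42838612e-03, -5.21560585e+01,  4.65654659e+01,  1.60501833e-02,
        1.06428799e-04,  2.83041584e-05]), 'tcp_pos': array([ 208.92150525, -508.53576662,  204.545457  ]), 'tcp_rot': array([-5.84691725e-04,  9.81070833e-01,  1.93648302e-01, -1.17540103e-04]), 'force': array([0.14286507, 0.68541818, 0.17566269]), 'wrist_torque': array([-0.04579551,  0.04583725, -0.03056582]), 'grip_force': 0.0, 'width': 85.7264795630935}
```

View pics/top.png

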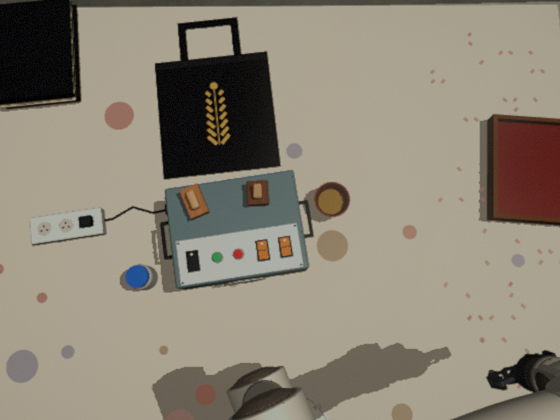

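View pics/scene.png

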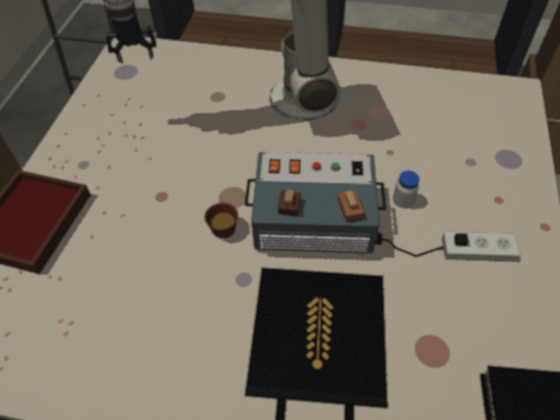

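The top view shows the panel row: mains (193,261), green (217,257), red (238,254), orange low (262,250), orange high (285,246). The blocks are at (194,201) and (257,193), the tub at (331,200) and the jar at (138,277). The scene view shows the same row, mirrored, at (357,168) to (274,166). Next I fit the dryer pose from these.

```bash
cat >> h.py <<'E'
from scipy.spatial.transform import Rotation as R
_r=ray
def ray(p,u,v):
    q=np.array(p['rotation']); M=R.from_quat(q,scalar_first=True).as_matrix() if q.size==4 else q
    return _r({**p,'rotation':M},u,v)
E
python3 - <<'E'
from h import *
seeds={'top':[(193,261),(217,257),(238,254),(262,250),(285,246)],'scene':[(357,168),(336,167),(317,166),(295,166),(274,166)]}
Y=np.array([118,56,2,-60,-118.]);Z=[158,164,164,158,158]
allP=[]
for n in('top','scene'):
    f=np.load(n+'.npz'); p={k:f[k] for k in f.files}; im=f['im']
    hsv=cv2.cvtColor(im,cv2.COLOR_RGB2HSV); H,S,V=cv2.split(hsv)
    ms=[(V<60),(H>40)&(H<90)&(S>110),((H<6)|(H>172))&(S>130),(H>4)&(H<18)&(S>150)]
    P=[]
    for i,s in enumerate(seeds[n]):
        m=ms[min(i,3)].astype(np.uint8); k,l,st,c=cv2.connectedComponentsWithStats(m)
        w=np.zeros_like(m);w[s[1]-12:s[1]+13,s[0]-10:s[0]+11]=1
        yy,xx=np.nonzero(m*w); 
        if i in(0,3,4): (cx,cy),sz,a=cv2.minAreaRect(np.c_[xx,yy].astype(np.float32)); 
        else: cx,cy=xx.mean(),yy.mean();sz=len(xx)
        q=onz(p,cx,cy,Z[i]);P.append(q);print(n,i,round(cx,1),round(cy,1),sz,q.round(1), 'depth',f['d'][int(round(cy)),int(round(cx))])
    P=np.array(P)[:,:2];L=np.c_[np.full(5,-68.),Y]
    lc,pc=L-L.mean(0),P-P.mean(0);C=lc.T@pc;a=np.arctan2(C[0,1]-C[1,0],C[0,0]+C[1,1])
    M=np.array([[np.cos(a),-np.sin(a)],[np.sin(a),np.cos(a)]]);t=P.mean(0)-M@L.mean(0)
    print(n,'yaw',a,'origin',t,'res',(P-(L@M.T+t)).round(1).tolist())
    for nm,l in dict(mains=(-51,118),green=(-68,56),low=(-51,-60)).items():print(nm,(M@l+t).round(1))
    for u,v in seeds[n]: 
        d=float(f['d'][v,u]);r=ray(p,u,v);print((np.array(p['position'])+r*d).round(1),end=' ')
    print()
E
```

```text
top 0 192.4 260.7 (19.863012313842773, 11.392021179199219) [458.6 226.9 158. ] depth 1361.4999
top 1 216.4 256.7 55 [467.9 166.1 164. ] depth 1355.2373
top 2 237.7 253.5 61 [475.6 112.9 164. ] depth 1362.0562
top 3 262.3 249.5 (18.248287200927734, 10.028338432312012) [485.6  51.4 158. ] depth 1366.0696
top 4 284.9 246.1 (18.246862411499023, 9.88371753692627) [493.9  -5.6 158. ] depth 1369.5375
top yaw 0.15116598151563024 origin [543.47516324 120.9772272 ] res [[0.2, -0.5], [0.1, -0.0], [-0.4, 0.2], [0.3, 0.0], [-0.1, 0.3]]
mains [475.3 230. ]
green [467.8 166.1]
low [502.1  54. ]
[458.  225.6 156.5] [467.  164.6 164.5] [474.2 112.2 163.7] [484.3  52.2 158.9] [494.2  -5.7 157.4] 
scene 0 357.0 168.0 (12.0, 8.0) [463.6 231.5 158. ] depth 1472.8322
scene 1 335.2 165.9 25 [472.1 170.3 164. ] depth 1460.663
scene 2 316.1 165.3 35 [479.7 116.8 164. ] depth 1468.0071
scene 3 294.5 166.0 (10.0, 7.0) [487.9  56.2 158. ] depth 1474.6283
scene 4 274.0 165.5 (11.0, 8.0) [496.5  -1.6 158. ] depth 1477.2484
scene yaw 0.13949280955941462 origin [547.22330028 124.51370375] res [[0.1, -0.4], [0.0, -0.2], [0.1, -0.2], [-0.4, 0.6], [0.2, 0.2]]
mains [480.3 234.3]
green [472.1 170.5]
low [505.1  58. ]
[460.8 231.5 155. ] [472.4 172.8 160.1] [480.7 119.6 162.8] [486.2  57.4 156.4] [499.4  -1.  159.2]
```

Call:
jog_arm --motion "0 15 40 10 0; 0 30 80 20 0; 0 45 125 25 0; 0 60 165 25 0; 0 75 210 25 0; 0 90 250 25 0; 0 105 290 25 0; 0 120 330 25 0" --force 40

```text
t: 0.9
tcp_pos: [329.1, -177.1, 230.1]
tcp_rot: [0.0, 0.981, 0.193, 0.0]
force: [1.0, -0.3, -0.5]
width: 0.0
grip_force: 0.0
```

```bash
python3 -c "
from h import *
o=telemetry.get_obs();print(o['t'],o['q'].round(3),o['tcp_pos'],o['tcp_rot'],o['force'])"
```

```text
0.9 [-0.494 -0.317 -0.141  1.746  0.     2.258] [ 329.05788349 -177.07661255  230.05389951] [3.34798135e-05 9.81105041e-01 1.93475819e-01 7.01313131e-05] [ 0.95063285 -0.29438508 -0.50966109]
```

Call:
jog_arm --motion "0 15 40 0 0.14; 0 30 80 0 0.28; 0 45 120 0 0.42; 0 60 160 0 0.56; 0 75 200 0 0.7; 0 85 240 0 0.84; 0 95 280 0 0.98; 0 100 300 0 1.12"

```text
t: 1.7
tcp_pos: [429.1, 124.0, 229.5]
tcp_rot: [-0.0, 0.726, 0.688, -0.0]
force: [0.4, -1.3, -0.1]
width: 0.2
grip_force: 0.0
```

Call:
jog_arm --motion "0 0 0 0 0.14; 0 0 0 0 0.28; 0 0 0 0 0.42; 0 0 0 0 0.56; 0 0 0 0 0.7; 0 0 0 0 0.84; 0 0 0 0 0.98; 0 0 0 0 1.12"

```text
t: 2.5
tcp_pos: [428.9, 121.2, 229.9]
tcp_rot: [-0.0, 0.25, 0.968, -0.0]
force: [-0.5, -0.3, 0.1]
width: -0.0
grip_force: 0.0
```

Call:
jog_arm --motion "0 0 0 0 0.14; 0 0 0 0 0.28; 0 0 0 0 0.42; 0 0 0 0 0.56; 0 0 0 0 0.66; 0 0 0 0 0.66"

```text
t: 3.1
tcp_pos: [428.9, 121.2, 229.9]
tcp_rot: [-0.0, -0.075, 0.997, -0.0]
force: [0.3, -0.5, 0.8]
width: -0.1
grip_force: 0.0
```

Run:
```python
from h import *
o=telemetry.get_obs();print(o['t'],o['q'].round(3),o['tcp_pos'],o['tcp_rot'])
im,d,p=grab('wrist');print(p);cv2.imwrite('pics/w1.png',im[...,::-1]);np.savez('w.npz',im=im,d=d,**{k:np.array(p[k]) for k in('fx','fy','cx','cy','position','rotation')})
```

```text
3.1 [ 0.275 -0.149 -0.006  1.715  0.     0.126] [428.86941608 121.23534538 229.91107493] [-2.79594887e-04 -7.47146708e-02  9.97204912e-01 -4.80641051e-05]
{'fx': 325.19226210127806, 'fy': 325.19226210127806, 'cx': 276.28060525465213, 'cy': 203.61638899092273, 'position': array([350.43330319, 109.51039746, 398.91225036]), 'rotation': array([0.10151453, 0.64433175, 0.74875381, 0.11789455])}
```

View pics/w1.png

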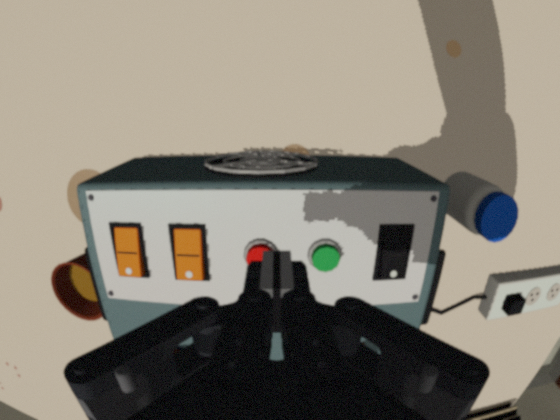

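The wrist view shows the white dots at about (128,271), (189,274) and (393,273), with the green button at (325,258). The closed tips are near (281,265). I'll cast fisheye rays from the dots.

Run:
```python
from h import *
f=np.load('w.npz');im=f['im'];d=f['d']
M=R.from_quat(f['rotation'],scalar_first=True).as_matrix()
def pt(u,v,z):
    a=np.array([(u-f['cx'])/f['fx'],(v-f['cy'])/f['fy']]);t=np.hypot(*a)
    r=M@np.r_[a/t*np.sin(t),np.cos(t)];return f['position']+r*(z-f['position'][2])/r[2]
H,S,V=cv2.split(cv2.cvtColor(im,cv2.COLOR_RGB2HSV))
def cen(m,u,v,w):
    s=np.zeros_like(m);s[v-w:v+w+1,u-w:u+w+1]=1;y,x=np.nonzero(m&s);return x.mean(),y.mean(),len(x)
P=[]
for n,u,v,z,m,w,l in [('mains',393,273,161.5,V>110,6,(-51,118)),('green',325,258,164,(H>40)&(H<90)&(S>110),18,(-68,56)),('low',189,274,161.5,(S<120)&(V>120),6,(-51,-60)),('high',128,271,161.5,(S<120)&(V>120),6,(-51,-118))]:
    x,y,k=cen(m,u,v,w);q=pt(x,y,z);P.append((l,q[:2]));print(n,x.round(1),y.round(1),k,q.round(1))
L=np.array([p[0] for p in P],float);Q=np.array([p[1] for p in P])
C=(L-L.mean(0)).T@(Q-Q.mean(0));a=np.arctan2(C[0,1]-C[1,0],C[0,0]+C[1,1])
A=np.array([[np.cos(a),-np.sin(a)],[np.sin(a),np.cos(a)]]);t=Q.mean(0)-A@L.mean(0)
print(a,t,(Q-(L@A.T+t)).round(1).tolist())
```

```text
mains 393.0 274.8 56 [476.2 232.6 161.5]
green 325.3 257.3 539 [465.1 167.2 164. ]
low 188.4 275.5 67 [502.2  55.6 161.5]
high 128.1 272.7 73 [511.5  -2.2 161.5]
0.15420305035526924 [543.16864348 122.78093585] [[1.6, 1.1], [-2.3, -0.4], [0.2, -0.1], [0.6, -0.5]]
```

Call:
jog_arm --motion "0 20 45 -10 0; 0 40 90 -25 0; 0 49 111 -45 0; 0 49 111 -60 0; 0 49 111 -65 0; 0 49 111 -68 0; 0 49 111 -70 0; 0 49 111 -72 0"

```text
t: 3.95
tcp_pos: [478.3, 232.0, 159.2]
tcp_rot: [0.001, -0.073, 0.997, 0.0]
force: [1.2, -0.1, 0.4]
width: -0.1
grip_force: 0.0
```

Call:
jog_arm --motion "0 0 0 -1 0; 0 0 0 -2 0; 0 0 0 -2 0"

```text
t: 4.25
tcp_pos: [478.0, 232.2, 156.4]
tcp_rot: [0.0, -0.074, 0.997, 0.0]
force: [0.3, 0.0, -0.2]
width: -0.3
grip_force: 0.0
```

Call:
jog_arm --motion "0 0 0 15 0; 0 0 0 35 0; 0 -5 -35 45 0; 0 -10 -64 45 0; 0 -10 -64 30 0; 0 -10 -64 25 0"

```text
t: 4.85
tcp_pos: [467.8, 167.6, 180.6]
tcp_rot: [-0.0, -0.073, 0.997, -0.0]
force: [0.6, -0.1, -1.4]
width: 0.3
grip_force: 0.0
```

Run:
```python
from h import *
im,d,p=grab('wrist');cv2.imwrite('pics/w2.png',np.hstack([cv2.resize(im[180:320,200:480,::-1],(800,400),interpolation=2)]))
```

```text
(no output)
```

View pics/w2.png

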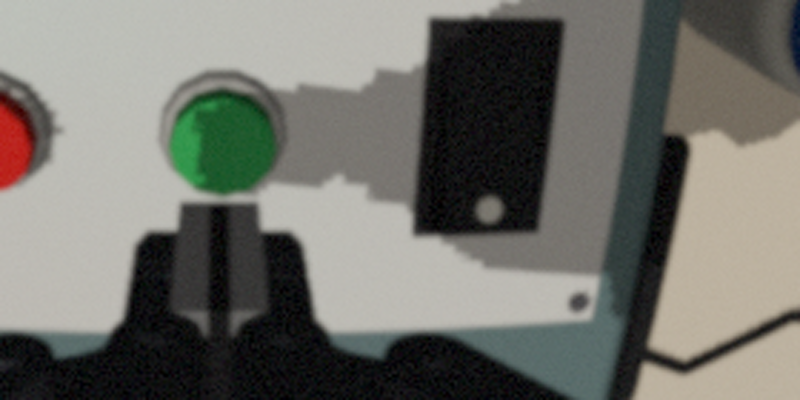

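The mains dot is at crop (489,210). The fingertips look further from the green button than I expected, so I'll check that numerically with projections.

Run:
```python
from h import *
o=telemetry.get_obs();p=vision.camera_params('wrist')
M=R.from_quat(p['rotation'],scalar_first=True).as_matrix()
def pj(X):
    c=M.T@(np.array(X)-p['position']);t=np.arctan2(np.hypot(c[0],c[1]),c[2]);e=c[:2]/np.hypot(c[0],c[1])*t*p['fx'];w=e+[p['cx'],p['cy']];return (w.round(1),'crop',((w-[200,180])/.35).round(0))
print(o['tcp_pos'],p['position'],M[:,2].round(3))
T=o['tcp_pos'];ex=np.array([np.cos(.153),np.sin(.153),0])
print('tcp',pj(T),'tip near/far edge',pj(T-11*ex),pj(T+11*ex), 'tcp+20up near',pj(T-11*ex+[0,0,20]))
print('green',pj([467,167.5,164]),'dot off',pj([476,231.8,161.5]),'dot on',pj([476-1,231.8,154.5]))
im,d,_=grab('wrist')
for u,v in((277,262),(277,270),(277,280)):print(d[v,u])
```

```text
[467.59565706 167.94792014 179.95090636] [389.28171089 156.43027403 349.02413747] [ 0.303  0.045 -0.952]
tcp (array([276.1, 244.7]), 'crop', array([217., 185.])) tip near/far edge (array([276. , 226.9]), 'crop', array([217., 134.])) (array([276.2, 261.6]), 'crop', array([218., 233.])) tcp+20up near (array([276. , 241.7]), 'crop', array([217., 176.]))
green (array([275.6, 232.8]), 'crop', array([216., 151.])) dot off (array([369.4, 255.9]), 'crop', array([484., 217.])) dot on (array([367.1, 250. ]), 'crop', array([478., 200.]))
141.1166
135.2825
127.78601
```

Run:
```python
from h import *
im,d,p=grab('wrist')
M=R.from_quat(p['rotation'],scalar_first=True).as_matrix()
def bp(u,v):
    a=np.array([(u-p['cx'])/p['fx'],(v-p['cy'])/p['fy']]);t=np.hypot(*a);r=np.r_[a/t*np.tan(t),1.]
    return (p['position']+M@r*np.median(d[v-1:v+2,u-1:u+2])).round(1)
print(vision.camera_params('wrist')['position'],p['position'])
for v in(246,250,254,258,262,270):print('tip',v,bp(270,v),bp(276,v),bp(284,v))
print('mains near->far',[bp(371,v).tolist() for v in(190,198,206,214,222,230,238,246,252,257)])
print('green',bp(276,230),'red',bp(203,230))
```

```text
[389.39520689 156.86834919 350.05050174] [389.30938237 156.68705209 349.57695925]
tip 246 [476.7 165.7 164.2] [476.1 169.4 164.2] [475.3 174.4 164.3]
tip 250 [485.3 166.7 152.2] [478.9 169.9 164.1] [483.9 176.  152.2]
tip 254 [456.8 163.8 214.9] [456.7 166.6 214.4] [456.1 170.2 214.5]
tip 258 [456.9 163.9 218.8] [456.6 166.6 218.6] [456.  170.1 218.7]
tip 262 [456.6 163.9 223.2] [456.3 166.5 222.9] [455.9 170.  222.7]
tip 270 [457.  164.1 229.6] [456.3 166.5 230.1] [455.9 169.9 229.9]
mains near->far [[433.2, 224.2, 155.6], [438.8, 226.0, 154.0], [443.8, 226.8, 155.2], [448.8, 227.7, 156.5], [453.9, 228.7, 157.5], [459.0, 229.7, 158.6], [464.1, 230.7, 159.7], [469.3, 231.8, 160.9], [472.8, 232.3, 162.6], [476.5, 233.3, 162.5]]
green [465.4 167.8 164. ] red [472.3 122.6 164.4]
```

Depth shows the mains paddle still rising towards the dot (155 to 162.5 mm), so it is off. The shut fingertips end about 30 mm above the reported TCP. I'll go back to the mains with a guarded descent, watching the force.

Call:
jog_arm --motion "0 5 32 5 0; 0 10 64 0 0; 0 10 64 -20 0; 0 10 64 -25 0; 0 10 64 -30 0; 0 10 64 -33 0; 0 10 64 -36 0; 0 10 64 -36 0"

```text
t: 5.8
tcp_pos: [478.0, 232.0, 145.4]
tcp_rot: [0.0, -0.074, 0.997, 0.0]
force: [0.0, 0.2, -0.3]
width: 0.1
grip_force: 0.0
```

Run:
```python
from h import *
im,d,p=grab('wrist');s,ds,ps=grab('scene')
cv2.imwrite('pics/s3.png',np.hstack([cv2.resize(s[120:220,300:440,::-1],(560,400),interpolation=2)]))
cv2.imwrite('pics/w3.png',cv2.resize(im[180:320,200:480,::-1],(800,400),interpolation=2))
M=R.from_quat(p['rotation'],scalar_first=True).as_matrix()
def bp(u,v):
    a=np.array([(u-p['cx'])/p['fx'],(v-p['cy'])/p['fy']]);t=np.hypot(*a);r=np.r_[a/t*np.tan(t),1.]
    return (p['position']+M@r*d[v,u]).round(1)
o=telemetry.get_obs();print(o['tcp_pos'],o['force'],o['width'])
for v in range(228,270,3):print(v,bp(270,v),bp(282,v))
```

```text
[478.15742543 232.07415097 145.60229893] [-0.34298539  0.39023084  0.71395735] -0.231556601276264
228 [462.9 226.5 158.7] [461.9 232.6 158.9]
231 [464.1 226.7 159.7] [463.8 232.9 158.3]
234 [465.9 226.9 159.6] [464.8 233.1 159.9]
237 [467.8 227.2 159. ] [465.8 233.2 161.5]
240 [468.9 227.4 160.3] [468.1 233.6 160.1]
243 [470.3 227.6 160.9] [469.8 233.8 160. ]
246 [472.3 227.9 160.4] [471.1 234.  161. ]
249 [473.7 228.1 161. ] [472.8 234.3 161.1]
252 [467.7 227.5 176.7] [467.  233.1 176.3]
255 [467.7 227.6 179.8] [466.5 233.  180.6]
258 [467.1 227.6 183.9] [466.4 232.9 183.7]
261 [467.  227.6 187. ] [466.2 232.8 187.1]
264 [467.4 227.7 189. ] [466.4 232.8 189.5]
267 [466.8 227.7 192.8] [466.6 232.8 191.9]
```

View pics/s3.png

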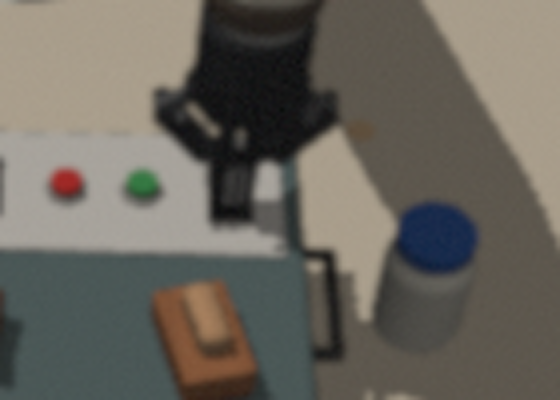

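The tip sits about 30 mm above the TCP reading, with a gap of about 13 mm to the paddle. In the scene crop the fingertips hover over the mains rocker at (232,215), clear of the block and jar.

Call:
jog_arm --motion "0 0 0 -5 0; 0 0 0 -9 0; 0 0 0 -11 0; 0 0 0 -12.5 0; 0 0 0 -14 0; 0 0 0 -14 0"

```text
t: 6.5
tcp_pos: [477.8, 232.2, 130.8]
tcp_rot: [-0.0, -0.074, 0.997, -0.0]
force: [0.1, -0.2, -0.1]
width: -0.2
grip_force: 0.0
```

Call:
jog_arm --motion "0 0 0 -1 0; 0 0 0 -2 0; 0 0 0 -3 0; 0 0 0 -3 0"

```text
t: 6.9
tcp_pos: [478.0, 232.3, 129.1]
tcp_rot: [0.0, -0.074, 0.997, 0.0]
force: [-2.3, -0.3, 5.9]
width: 0.1
grip_force: 3.0
```

Call:
jog_arm --motion "0 0 0 -1 0; 0 0 0 -2 0; 0 0 0 -2 0"

```text
t: 7.2
tcp_pos: [478.1, 232.4, 128.9]
tcp_rot: [0.001, -0.074, 0.997, 0.001]
force: [-5.4, -4.1, 18.6]
width: -0.5
grip_force: 8.7
```

Call:
jog_arm --motion "0 0 0 5 0; 0 0 0 20 0; 0 -5 -32 25 0; 0 -10 -64 25 0; 0 -10 -64 20 0; 0 -10 -64 20 0"

```text
t: 7.8
tcp_pos: [468.1, 167.9, 146.4]
tcp_rot: [0.0, -0.073, 0.997, 0.0]
force: [0.1, 0.4, 0.8]
width: -0.2
grip_force: 0.0
```

```bash
cat > chk.py <<'E'
from h import *
import sys
im,d,p=grab('wrist')
M=R.from_quat(p['rotation'],scalar_first=True).as_matrix()
u,v=np.meshgrid(np.arange(560),np.arange(420))
ax,ay=(u-p['cx'])/p['fx'],(v-p['cy'])/p['fy'];t=np.hypot(ax,ay)+1e-9
W=p['position']+(np.stack([ax/t*np.tan(t),ay/t*np.tan(t),np.ones_like(t)],-1)*d[...,None])@M.T
c,s=np.cos(.153),np.sin(.153);D=(W-[543.5,122.5,0])@np.array([[c,-s,0],[s,c,0],[0,0,1]])
for n,y in dict(mains=118,low=-60,high=-118).items():
    o=[]
    for x in range(-90,-44,6):
        m=(abs(D[...,0]-x)<3)&(abs(D[...,1]-y)<8)&(D[...,2]<172);o.append(round(float(np.median(D[m][:,2])),1) if m.sum()>3 else None)
    print(n,o)
for n,y in dict(green=56,red=2).items():
    m=(np.hypot(D[...,0]+68,D[...,1]-y)<9)&(D[...,2]<172);print(n,np.median(D[m][:,2]) if m.any() else None,m.sum())
m=(np.abs(u-p['cx'])<12)&(v>240)&(v<300)&(D[...,2]>166);print('tip min z',np.percentile(D[m][:,2],2) if m.any() else None)
E
python3 chk.py
```

```text
mains [160.7, 161.6, 160.3, 159.0, 157.8, 156.3, 155.2, 153.9]
low [153.8, 155.0, 156.3, 157.6, 158.9, 160.2, 161.6, 162.4]
high [153.7, 155.0, 156.4, 157.5, 158.9, 160.1, 161.6, 162.3]
green 164.18474253119825 196
red 164.1588634173587 716
tip min z 177.6908972537604
```

Mains is on: its slope has reversed and the other rockers are unchanged. Now the green button.

Call:
jog_arm --motion "0 -1 0 -5 0; 0 -1 0 -9 0; 0 -1 0 -11 0; 0 -1 0 -13 0; 0 -1 0 -14.5 0; 0 -1 0 -15 0; 0 -1 0 -15 0"

```text
t: 8.55
tcp_pos: [467.1, 168.9, 132.8]
tcp_rot: [0.001, -0.074, 0.997, 0.001]
force: [-5.6, 2.4, 13.9]
width: -0.2
grip_force: 6.7
```

Call:
jog_arm --motion "0 0 0 -0.5 0; 0 0 0 10 0; 0 0 0 35 0; 0 12 -40 40 0; 0 24 -80 40 0; 0 37 -112 40 0; 0 37 -112 20 0; 0 37 -112 15 0"

```text
t: 9.35
tcp_pos: [503.4, 55.2, 144.3]
tcp_rot: [-0.001, -0.073, 0.997, -0.0]
force: [0.0, 0.0, 0.1]
width: -0.3
grip_force: 0.0
```

```bash
python3 chk.py
```

```text
mains [161.3, 161.5, 160.3, 159.0, 157.7, 156.4, 155.2, 153.9]
low [153.7, 155.0, 156.4, 157.7, 158.9, 160.1, 161.1, None]
high [153.7, 155.1, 156.3, 157.7, 159.0, 160.3, 161.6, 162.4]
green 164.17416217432444 554
red 164.21464087556697 793
tip min z 175.6631889010264
```

Call:
jog_arm --motion "0 0 0 -6 0; 0 0 0 -11 0; 0 0 0 -14 0; 0 0 0 -16 0; 0 0 0 -17.5 0; 0 0 0 -19 0; 0 0 0 -20 0; 0 0 0 -20 0"

```text
t: 10.2
tcp_pos: [504.1, 56.6, 128.9]
tcp_rot: [0.001, -0.074, 0.997, 0.0]
force: [-7.6, 1.4, 19.6]
width: 0.4
grip_force: 8.8
```

Call:
jog_arm --motion "0 0 0 5 0; 0 0 0 25 0; 0 -20 0 50 0; 0 -40 0 70 0; 0 -40 0 70 0; 0 -40 0 70 0"

```text
t: 10.8
tcp_pos: [464.4, 56.3, 196.4]
tcp_rot: [0.001, -0.074, 0.997, 0.0]
force: [0.1, 0.3, -0.5]
width: -0.5
grip_force: 0.0
```

```bash
python3 chk.py
```

```text
mains [161.1, 161.7, 160.2, 158.8, 157.9, 156.4, 155.2, 153.7]
low [162.0, 161.3, 160.0, 158.7, 157.6, 156.4, None, None]
high [153.7, 155.1, 156.4, 157.8, 159.0, 160.2, 161.7, 162.3]
green 164.18256990277132 358
red 164.10824325215384 438
tip min z 227.97907205889527
```

Both rockers are on, high heat is off, both buttons are out, and the arm is clear.

```bash
python3 -c "
from bench import close_job
print(close_job())"
```

```text
the job is handed in; nothing more can be done
None
```

The job is handed in: mains on, green button pressed and sprung back, then low heat on; the last depth check showed the high-heat rocker off and both buttons out; no verdict came back, and I did not re-measure the blocks, tub and jar at the end.

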